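# Hang a drying plate on the rail with an S-hook

### The job

Take the S-hook out of its wooden block, feel and thread its lower tip through the hole in the hanging eye of the drying plate, lift the plate out of its stand on the hook and hang the hook over the drying rail, so that the plate hangs free. Work gently: the thin eye must not be pushed or pulled hard, the gripper must not touch the plate, and the loupe, eraser and weight lying about stay where they are.

Things in the scene. Friction and masses are not known exactly. Their poses are not given: they have to be found in the camera images.
- hook: S-hook of 6 mm steel rod, 115 mm tall, 0.09 kg, flat in its x-z plane; origin under its lowest point (x=0), z up. Lower bend opens upward: rod at x=+13 mm, trough at x=0 (rod's upper side z=6), free tip pointing to -x. From (13, z 16) the rod slants to (-13, z 55) and into the upper arch. It starts upright in the block, 1 mm of play, leaning 3 degrees at most
- hook_grip (a point): middle of the moulded grey grip on top of the hook, at (0, 0, 98) mm in the hook's frame; the grip is 24 (x) x 12 (y) x 34 mm (z 81 to 115). Pinch it across y from above, fingertips no lower than z=84 mm, so that the arch below stays free for the rail
- hook_tip (a point): centre of the rod at the free tip of the lower bend, at (-17, 0, 8.5) mm in the hook's frame; rod's centre line on from the tip: (-9, z 4.5), (0, z 3), (8, z 4.5) mm. In the narrow hole the hook must rise about 5 mm as it goes in from tip to trough
- hook_seat (a point): inner top of the hook's upper arch, at (0, 0, 77) mm in the hook's frame; lies on top of the bar when hung. The arch spans x=-13 (rod) to +14 mm (free end, down to z=67); open below and, under the free end, to +x
- block: fixed wooden block, 64 x 36 x 45 mm, with an upright well (floor 10 mm above the table) in which the hook stands, its axes along the block's; origin at the centre of the underside, z up. The hook lifts straight out; 40 mm up clears it
- plate: drying plate: upright aluminium sheet, 4 mm thick (x), 100 wide (y), 80 tall (z), about 0.2 kg, thicker bar along its foot, paper on its -x face; origin at the centre of its lower edge, z up. On its top edge rides the hanging eye. More than 12 N between hook and plate or eye spoils it
- eye_range (a point): middle of the range in which the eye's hole lies, at (0, 0, 95) mm in the plate's frame. Eye: upright steel tab, 4 mm thick, 36 wide, plate z 80 to 110, round 12 mm through hole in its middle at z=95. It stands firmly anywhere from y=-24 to +24 mm (not measured: feel its side edges or its face). The tip enters from +x, the side away from the robot
- stand: fixed wooden stand, base 60 x 136 x 12 mm, a grooved post 45 mm tall at each end; the plate stands on the base (12 mm above the table), side edges in the grooves, 1 mm of play, axes along the stand's, and lifts straight out (50 mm up clears the posts). Origin at the centre of the underside, z up
- rail: fixed drying rail: bar of 10 mm diameter, 360 mm long along its y, on a post at each end, axis 220 mm above the table; origin on the table under its middle; -x side faces the robot. The hook comes from the -x side, 14 to 18 mm above its hung height, goes +x until the bar is under its arch, then down
- rail_mid (a point): middle of the bar, on its axis; hang the hook in the bar's middle part, within 130 mm of this point
- loupe: black stand loupe, 43 mm diameter, 38 mm tall, bystander; origin under its centre
- eraser: eraser block, 55 x 25 x 14 mm, bystander; origin under its centre
- weight: grey cloth-covered weight, 100 x 46 x 27 mm, bystander; origin under its centre
Mind the look-alikes: they are no part of the job. There is more than one size of the stand; the one meant has the size given above.

How it is judged (in metres and radians):
On the way, in this order (a step that is already met when the one before it is completed fails the run):
1. the hook's tip is through the eye and begins to lift the plate, still between its posts (x of hook_tip in the frame of plate below -0.006 m and x of hook in the frame of plate between -0.006 and 0.013 m and y of hook_tip in the frame of plate between -0.031 and 0.031 m and z of hook_tip in the frame of plate between 0.086 and 0.115 m and z of plate in the frame of stand between 0.018 and 0.05 m and contact force between hook and plate above 0.8 N), for 0.05 s.
2. the plate hangs on the hook, clear of its stand (z of plate in the frame of stand above 0.06 m and contact force between hook and plate above 0.8 N and contact force between plate and stand below 0.1 N and contact force between hook and rail below 0.1 N), for 0.2 s.
At the end, for the whole second after the job is handed in: the hook's upper arch sits on the bar (inner top within 12 mm of the bar's axis sideways, 0 to 10 mm above it, within 130 mm of the bar's middle) and bears on it, the plate hangs on the hook, upright within 0.5 rad, clear of the table by over 20 mm and nearly still (under 0.15 m/s) (x of hook_seat in the frame of rail_mid between -0.012 and 0.012 m and z of hook_seat in the frame of rail_mid between 0 and 0.01 m and y of hook_seat in the frame of rail_mid between -0.13 and 0.13 m and contact force between hook and rail above 1 N and contact force between hook and plate above 0.8 N and height (world z) of plate above 0.02 m and angle between plate's own z axis and vertical below 0.5 rad and linear speed of plate below 0.15 m/s); the robot touches nothing.
It fails at once if the hook pushes or pulls the plate or its eye harder than 12 N (contact force between hook and plate above 12 N).
It fails at once if the gripper or arm touches the plate (contact force between any of the arm, the fingers and plate above 1 N).
It fails at once if a bystander is moved by more than 30 mm (distance of any of loupe, eraser, weight from where it was at the start of the episode above 0.03 m).
It also fails if it takes over 72 s, if anything falls off the work surface, if the arm or the gripper's body presses on something with over 40 N, if the wrist force passes 120 N, or if a joint passes its speed limit or range.

### The arm

A 6-joint arm with a two-finger parallel gripper is mounted at the origin on a cart in front of the work surface, level with it; the furniture and walls round the work are solid. World frame = base frame: x ahead of the robot, y to its left, z up, the work surface at z = 0. Lengths are in mm, angles in rad, forces in N, time in s.
With the tool pointing down it reaches from about 300 to 775 mm from the base axis. Payload 14.6 kg.
Tool frame: the origin (TCP) lies where the fingers leave the gripper's body, on its centre line; the fingertips stand 97 mm ahead of it and the grasp point (between the pads) lies ahead of it (grip_depth is the z of the grasp point in the tool frame, in mm); z points along the fingers, y is the line along which they close (so a half turn about z gives the same grasp; the last joint's range is limited). The gripper opens to 94 mm and grips with 3 to 60 N. Pads are 16 mm wide; open, the fingers measure 119 mm over their backs; the gripper's body (75 mm by 177 mm) begins 78 mm behind the grasp point.
Start: joints at [1.185, 0.3, 1.521, -0, 1.321, -0.067], TCP at [172.382, 522.278, 302.646] pointing down, gripper open.
Joint ranges: [-3.03, 3.03], [-0.79, 2.21], [0.23, 2.52], [-1.04, 4.18], [0, 3.07], [-2.55, 2.55]. Speed limits (rad/s): [2.22, 2.22, 2.57, 3.14, 3.14, 3.14].

### API

Orientations are given as [roll, pitch, yaw] about the fixed x, y, z axes, in that order (R = Rz(yaw) Ry(pitch) Rx(roll)).
In Python, from cell import read_state, camera, sign_off, regions_of, spot_point, grip_depth gives the robot as it stands. The module is installed in compiled form; this text tells all that it offers.
- The arm moves only by the tool send_rows, never from a script. Its argument "series" is a list of rows, each a list of 3 entries, a list of its own where there are three numbers: the shift along the world's x, y, z in mm, then the turn about the world's z in degrees, then the closure, from -1 (fully open) to 1 (shut), so that 0 is half open. A call has 1 to 12 rows; each row shifts and turns the commanded pose from where the row before left it; what a row does not reach is not made up. A row lasts 1/10 s, in which the tool goes at most 50 mm and 8.59 degrees, less where a joint would pass 70% of its speed; a pose out of reach is approached as far as the arm can. A call is refused whole if a number of a shift passes 50 or a number of a turn 8.59, either way. A call with a gripper value outside its range is refused whole. The fingers move at their own pace and stop on an object; "squeeze" is the grip in N (left out, the last holds). Time passes only in rows, so rows that do not move let the fingers close. It gives the time, the measured TCP pose, the force, the opening and the grip force at its end, in the units of the state.
- read_state(): the state, without advancing time (a new reading comes with each control period).
- camera(name): name is "scene" or "top" or "wrist"; returns a dict with "color" (384x512x3 uint8, blue, green, red), "fx", "fy", "cx", "cy" (pixels), "camera_from_world" (4x4, takes a point from world to camera coordinates). Camera axes: x right, y down, z forward; pixel columns grow to the right and rows downward; lengths in mm; the calibration is good to about 2 mm. The wrist camera is an equidistant fisheye: a pixel r from the principal point sees the ray r / f radians off the axis. A picture is of the moment at which its call begins. There is no depth.
- sign_off(): hands the job in; it is judged then, once.
Trained networks look in a picture, given as the dict that the camera call returned (one of the last four; its "shot" number tells which), for a name from the list of things; names that differ only in an ending like _2 or _b are one class to them, and where a whole thing is asked for, a point or a joint stands for the part that bears it (a point fixed in the world has none). Each returns a list of dicts, best first, with "confidence" (0 to 1); they miss things now and then, are a little off and sometimes report something else, mostly with a low value. They report only what shows in the picture. A call takes as long as a camera call. They do not tell look-alikes from the thing itself.
- regions_of(thing, picture): "mask" (384x512 bool, what is visible of it).
- spot_point(thing, picture): "point" ([x, y, z] in mm, in the coordinates of the camera as it stood for that picture, good to about 4 mm: a listed point, or the origin of a listed thing).
The state is a dict: "clock": time; "joints": joint angles; "qd": joint speeds; "effort": joint torques, N m; "eef_pos": TCP position; "eef_rot": TCP orientation; "wrist_force": force on the tool from outside, world axes, zero at the start; "moment": the same for the moment, N m; "finger_gap": finger opening in mm; "finger_force": force on a finger pad.
Only numpy, scipy, OpenCV 4.12 (cv2) and the standard library are available. Lean on these libraries where they do the work, as an engineer would, in place of code of your own. Each camera call takes 0.05 s, during which the arm holds its last target. There are 200 camera calls.

## Working session

There is one attempt and no reset: what is moved stays moved. The work goes in short steps, Python scripts to look and compute and a tool call to move; the robot and the scene stay as the last step left them, time stands still between calls to the robot, and variables do not carry over. Pictures are saved under pics/ and viewed, at most 10 in all, crops included, and the job is handed in when it is done.

Besides the shell and the picture viewer there is one more tool, called after "Call:" by a JSON object that holds its "api" and its "payload", one argument or row to a line. send_rows: Moves the arm, as the interface text tells. Its arguments: {"type":"object","properties":{"series":{"type":"array"},"squeeze":{"type":"number"}},"required":["series"]}

```bash
mkdir -p pics
cat > h.py <<'E'
import numpy as np, cv2
from cell import *
def world(p,pic):
    T=np.linalg.inv(pic["camera_from_world"]); return (T@np.r_[p,1])[:3]
def px(w,pic):
    c=(pic["camera_from_world"]@np.r_[w,1])[:3]; return np.array([pic["fx"]*c[0]/c[2]+pic["cx"],pic["fy"]*c[1]/c[2]+pic["cy"]])
def ray_z(uv,z,pic):
    T=np.linalg.inv(pic["camera_from_world"]); d=T[:3,:3]@np.array([(uv[0]-pic["cx"])/pic["fx"],(uv[1]-pic["cy"])/pic["fy"],1]); o=T[:3,3]
    return o+d*(z-o[2])/d[2]
E
python3 - <<'E'
from h import *
np.set_printoptions(precision=1,suppress=True)
print(grip_depth, read_state())
ims=[]
for n in ("scene","top"):
    p=camera(n); ims.append(p["color"]); print(n,p["fx"],p["cx"],p["cy"],np.linalg.inv(p["camera_from_world"])[:3,3])
    for t in ("hook","hook_grip","hook_tip","hook_seat","block","plate","eye_range","stand","rail","rail_mid","loupe","eraser","weight"):
        for r in spot_point(t,p)[:4]:
            w=world(r["point"],p); print(n,t,round(r["confidence"],2),w,px(w,p))
    cv2.imwrite(f"pics/{n}.png",cv2.resize(p["color"],(800,600)))
E
```

```text
78.39999999999999 {'clock': 0.0, 'joints': array([ 1.2,  0.3,  1.5, -0. ,  1.3, -0.1]), 'qd': array([ 0.,  0., -0., -0.,  0., -0.]), 'effort': array([  0. , -53.2, -35.3,   0.1,   0. ,  -0. ]), 'eef_pos': array([172.3, 522.1, 302.1]), 'eef_rot': array([-3.1, -0. ,  2.8]), 'wrist_force': array([ 0.2,  0.6, -0.2]), 'moment': array([-0. ,  0. ,  0.1]), 'finger_force': 0.0, 'finger_gap': 93.87584393327082}
scene 407.9952067032097 259.64568589880326 193.13056398819057 [ -23.6 -743.2  664.9]
scene hook 0.47 [483.9 221.3  12. ] [244.2 231.3]
scene hook 0.42 [479.7 218.1 105. ] [243.1 205.3]
scene hook_grip 0.74 [ 492.6 -116.4  106.9] [314.5 259.8]
scene hook_grip 0.5 [650.3  36.8 221.7] [329.7 179.4]
scene hook_tip 0.75 [ 486.1 -110.4   13. ] [308.5 291. ]
scene hook_tip 0.27 [452.4 398.5  -0.9] [211.6 213.6]
scene hook_seat 0.65 [ 500.6 -113.7   85.2] [315.9 265.8]
scene hook_seat 0.49 [452.5 399.    1.3] [211.6 213. ]
scene block 0.94 [ 504.7 -117.8    5.6] [316.2 292.7]
scene plate 0.63 [483.  220.2  11.4] [244.1 231.7]
scene eye_range 0.66 [483.6 214.5 105.5] [244.8 205.4]
scene eye_ran
[... 931 characters left out ...]
.2 212.8 109.7] [270.2 216.9]
top hook_tip 0.58 [ 485.7 -107.3   12.4] [352.8 220.9]
top hook_tip 0.17 [483.7 215.8   4.1] [269.  221.8]
top hook_seat 0.45 [ 500.3 -118.9   87.2] [360.  213.7]
top hook_seat 0.22 [483.2 218.3  -0.4] [268.4 222.1]
top block 0.53 [ 508.5 -119.5   -1. ] [354.9 215.7]
top plate 0.44 [479.6 221.3  18.5] [267.6 222.2]
top stand 0.89 [485.  221.4   0.7] [267.6 221.6]
top stand 0.76 [436.2 598.6   1.5] [169.9 234. ]
top stand 0.68 [ 370.8 -153.     1. ] [365.5 251.1]
top rail_mid 0.68 [ 500.9 -119.   108.7] [361.3 212.4]
top loupe 0.68 [557.9  54.3   2. ] [310.1 203.2]
top eraser 0.47 [419.2  44.8   2.4] [313.5 238.4]
top weight 0.59 [452.1 400.7  -3.9] [221.4 230.2]
```

View pics/scene.png

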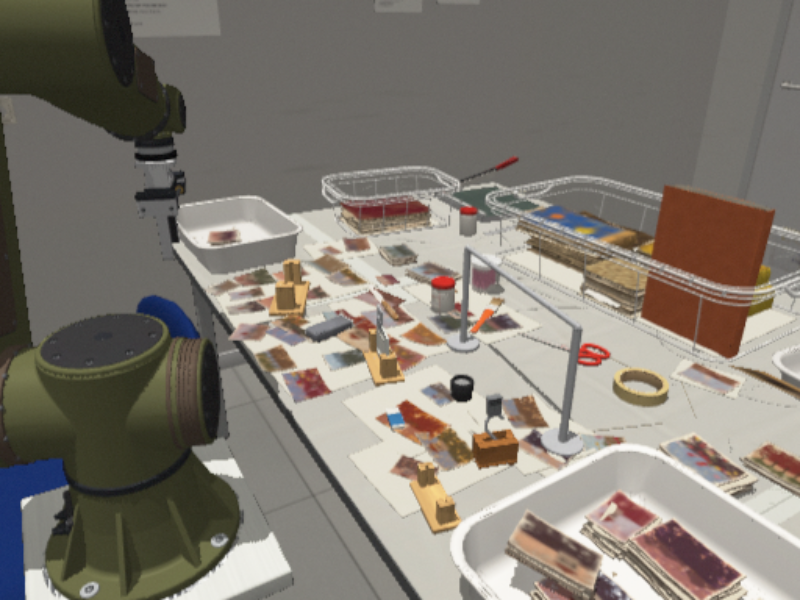

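View pics/top.png

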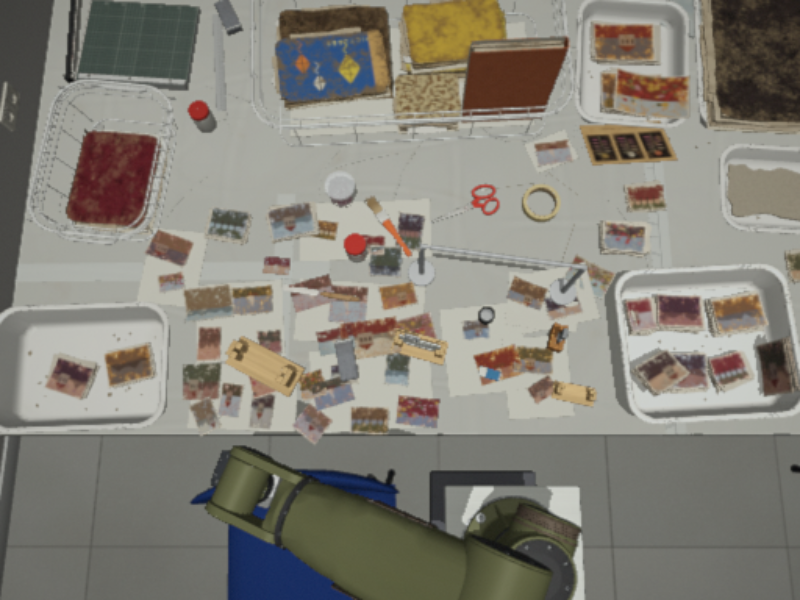

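The scene picture shows three stands: (245,234), with a plate in it, and two empty ones at (185,193) and (279,323). The hook in its block is at (315,275) and the rail runs from about (297,160) to (368,210). I take the stand with the plate and confirm it in a crop.

Run:
```python
from h import *
np.set_printoptions(precision=1,suppress=True)
a=camera("scene");b=camera("top")
def c(im,u,v,w,h,W,H): return cv2.resize(im[v-h//2:v+h//2,u-w//2:u+w//2],(W,H),interpolation=cv2.INTER_CUBIC)
r1=np.hstack([c(a["color"],245,218,66,50,400,300),c(a["color"],315,272,66,50,400,300)])
r2=np.hstack([c(b["color"],268,218,66,50,400,300),c(b["color"],356,218,66,50,400,300)])
cv2.imwrite("pics/crop.png",np.vstack([r1,r2]))
for t in ("stand","block","hook","plate","rail"):
  for r in regions_of(t,b)[:3]:
    ys,xs=np.nonzero(r["mask"]); z={"stand":12,"block":45,"hook":110,"plate":92,"rail":220}[t]
    w=np.array([ray_z((x+0.,y+0.),z,b)[:2] for x,y in zip(xs,ys)])
    (cx,cy),(l1,l2),an=cv2.minAreaRect(w.astype(np.float32)); print(t,round(r["confidence"],2),len(xs),cx,cy,l1,l2,an)
```

```text
stand 0.91 336 368.59332275390625 -156.627685546875 105.79923248291016 49.529117584228516 78.58081817626953
stand 0.71 1058 440.4562683105469 602.6778564453125 199.78176879882812 84.05778503417969 62.35039138793945
stand 0.58 517 483.9056091308594 220.6001434326172 141.62794494628906 66.95590209960938 72.18832397460938
block 0.55 115 501.0435791015625 -114.28439331054688 37.17340850830078 65.82152557373047 73.78600311279297
plate 0.55 371 470.95672607421875 220.62852478027344 130.36659240722656 57.43730163574219 73.23165130615234
rail 0.79 745 610.127197265625 50.74932861328125 387.9351806640625 96.17350769042969 82.19876861572266
rail 0.22 48 474.55340576171875 -87.75414276123047 20.14398956298828 28.244274139404297 87.0845718383789
```

View pics/crop.png

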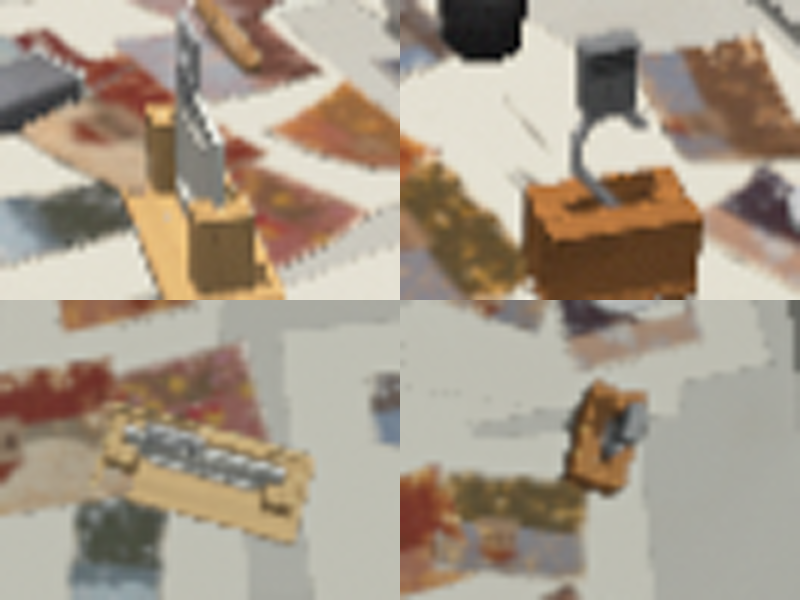

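The crop confirms it. The stand at top (268,218) holds the plate and measures about 141 x 67 mm, matching 136 x 60; the others measure 200 x 84 and 106 x 50. The hook stands in the block with its arch's free end facing away from the robot. I'll move towards the plate for close views.

Call:
{"api": "send_rows", "payload": {
  "series": [
    [[28,-38,0],0.5,-1],
    [[28,-38,0],0.5,-1],
    [[28,-38,0],0.5,-1],
    [[28,-38,0],0.5,-1],
    [[28,-38,0],0.5,-1],
    [[28,-38,0],0.5,-1],
    [[28,-38,0],0.5,-1],
    [[28,-38,0],0.5,-1],
    [[0,0,0],0,-1],
    [[0,0,0],0,-1]
  ]
}}

```text
clock: 2.75
eef_pos: [396.7, 217.7, 302.6]
eef_rot: [3.141, -0.0, 2.89]
wrist_force: [-0.9, 0.1, 1.0]
finger_gap: 94.4
finger_force: 0.0
```

Run:
```python
from h import *
np.set_printoptions(precision=2,suppress=True)
s=read_state(); print(s["eef_pos"],s["eef_rot"],s["clock"])
p=camera("wrist"); print(p["fx"],p["cx"],p["cy"]); print(np.linalg.inv(p["camera_from_world"]))
cv2.imwrite("pics/w1.png",cv2.resize(p["color"],(800,600)))
for t in ("plate","eye_range","stand","hook_grip"):
    for r in spot_point(t,p)[:2]: print(t,round(r["confidence"],2),world(r["point"],p))
```

```text
[396.71 217.7  302.65] [ 3.14 -0.    2.89] 2.75
297.3186396354542 253.42492540170215 190.79700468964225
[[  0.25   0.94   0.23 330.04]
 [  0.97  -0.24  -0.06 234.93]
 [  0.     0.24  -0.97 385.58]
 [  0.     0.     0.     1.  ]]
plate 0.91 [480.6  220.84  14.16]
eye_range 0.85 [487.76 217.83 106.82]
stand 0.94 [ 363.47 -154.5     3.27]
stand 0.77 [437.34 600.13   1.85]
```

View pics/w1.png

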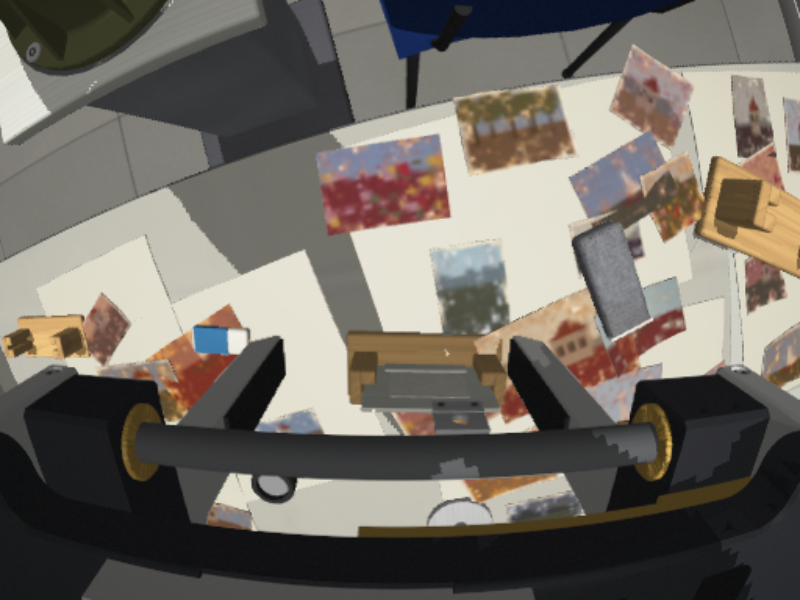

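The wrist view shows the plate at about (430,390), with the eye tab left of the right post at x 433-487 and its hole near (459,420). I'll enlarge this area to measure it.

```bash
cat >> h.py <<'E'
def fray(uv,pic):
    d=np.array([(uv[0]-pic["cx"])/pic["fx"],(uv[1]-pic["cy"])/pic["fy"]]); r=np.hypot(*d)
    c=np.r_[np.sin(r)*d/r,np.cos(r)]; T=np.linalg.inv(pic["camera_from_world"]); return T[:3,3],T[:3,:3]@c
def fz(uv,z,pic):
    o,d=fray(uv,pic); return o+d*(z-o[2])/d[2]
def fpx(w,pic):
    c=(pic["camera_from_world"]@np.r_[w,1])[:3]; r=np.arctan2(np.hypot(c[0],c[1]),c[2]); k=pic["fx"]*r/np.hypot(c[0],c[1]); return np.array([pic["cx"]+k*c[0],pic["cy"]+k*c[1]])
E
python3 - <<'E'
from h import *
import pickle
p=camera("wrist"); pickle.dump(p,open("w1.pkl","wb"))
cv2.imwrite("pics/w1c.png",cv2.resize(p["color"][205:290,215:328],(791,595),interpolation=cv2.INTER_CUBIC))
E
```

```text
(no output)
```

View pics/w1c.png

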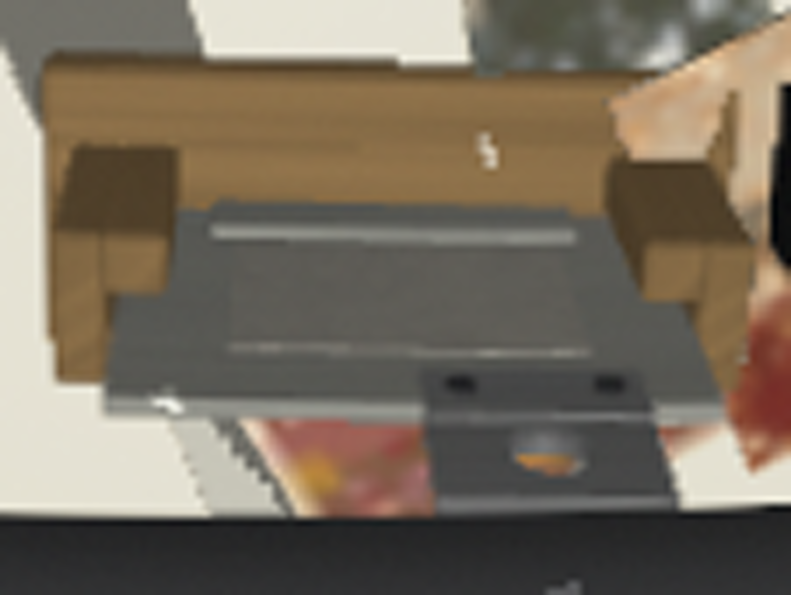

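```bash
cat > fit.py <<'E'
from h import *
import pickle
from scipy.optimize import least_squares
np.set_printoptions(precision=2,suppress=True)
p=pickle.load(open("w1.pkl","rb"))
obs=np.array([(103,403),(728,406),(435,497),(677,497),(548,453),(45,60),(427,412),(660,412)])/7+[215-.5,205-.5]+.07
def mod(v):
    x,y,a,e=v; c,s=np.cos(a),np.sin(a)
    L=np.array([(-2,-50,92),(-2,50,92),(-2,e-18,122),(-2,e+18,122),(-1,e,107),(-30,-68,12),(-2,e-18,92),(-2,e+18,92)])
    return [np.array([x+c*l[0]-s*l[1],y+s*l[0]+c*l[1],l[2]]) for l in L]
f=lambda v:(np.array([fpx(w,p) for w in mod(v)])-obs).ravel()
r=least_squares(f,[484,220,-.28,5]); print(r.x,np.degrees(r.x[2])); print(r.fun.reshape(-1,2)); print("hole",mod(r.x)[4])
E
python3 fit.py
```

```text
[486.41 220.56  -0.28  18.8 ] -16.048868061843972
[[ 0.18 -0.97]
 [ 0.17  0.13]
 [ 0.65  0.46]
 [ 0.78  0.5 ]
 [ 0.17  0.67]
 [-0.39  0.87]
 [-0.19 -0.94]
 [-1.54 -0.69]]
hole [490.65 238.91 107.  ]
```

Call:
{"api": "send_rows", "payload": {
  "series": [
    [[5,-40,0],0,-1],
    [[5,-40,0],0,-1],
    [[5,-40,0],0,-1],
    [[5,-40,0],0,-1],
    [[5,-40,0],0,-1],
    [[5,-40,0],0,-1],
    [[5,-40,0],0,-1],
    [[5,-40,0],0,-1],
    [[0,0,0],0,-1],
    [[0,0,0],0,-1]
  ]
}}

```text
clock: 4.05
eef_pos: [436.4, -101.6, 302.5]
eef_rot: [3.141, -0.0, 2.892]
wrist_force: [0.2, -0.2, 0.1]
finger_gap: 93.9
finger_force: 0.0
```

Run:
```python
from h import *
import pickle
np.set_printoptions(precision=2,suppress=True)
p=camera("wrist"); pickle.dump(p,open("w2.pkl","wb")); s=read_state(); print(s["eef_pos"],s["eef_rot"])
for t in ("hook","block","hook_grip","hook_tip","hook_seat"):
    for r in spot_point(t,p)[:2]: w=world(r["point"],p); print(t,round(r["confidence"],2),w,fpx(w,p))
u,v=fpx([500,-117,80],p).astype(int); print(u,v)
u0,v0=u-56,min(v-42,384-85)
print(u0,v0)
cv2.imwrite("pics/w2c.png",cv2.resize(p["color"][v0:v0+85,u0:u0+113],(791,595),interpolation=cv2.INTER_CUBIC))
```

```text
[ 436.35 -100.98  302.54] [ 3.14 -0.    2.89]
hook 0.65 [ 505.85 -114.26   13.25] [257.02 225.29]
block 0.94 [ 503.89 -119.43    1.15] [252.91 221.78]
hook_grip 0.56 [ 499.23 -114.05  109.1 ] [256.75 252.03]
hook_tip 0.56 [ 491.43 -113.15   18.8 ] [255.19 216.54]
hook_seat 0.64 [ 499.7  -116.95   87.24] [254.07 244.38]
254 241
198 199
```

View pics/w2c.png

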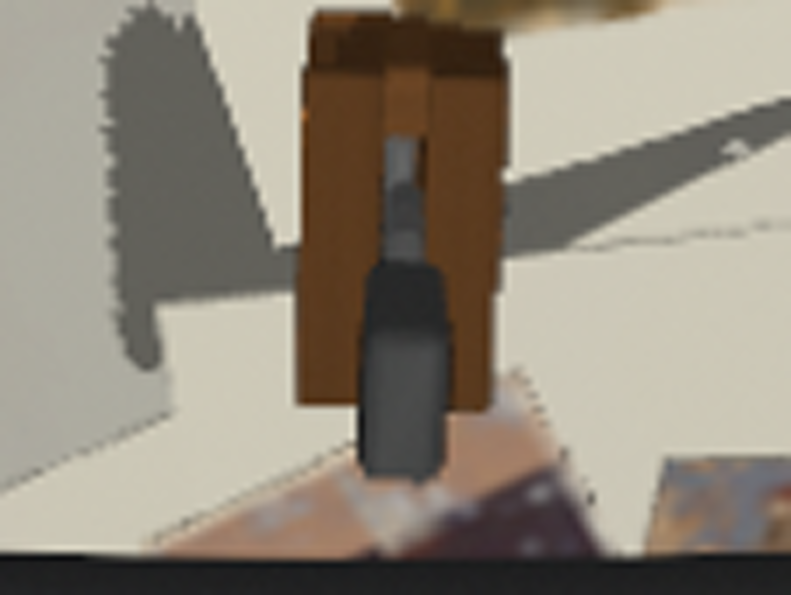

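The crop shows the block top with corners (305,72), (508,72), (296,404) and (493,411), and the grip top between (368,330) and (445,470). Both are nearly aligned with the gripper.

Run:
```python
from h import *
import pickle
from scipy.optimize import least_squares
np.set_printoptions(precision=2,suppress=True)
p=pickle.load(open("w2.pkl","rb"))
def fit(obs,L,x0):
    obs=np.array(obs)/7+[197.57,198.57]
    def mod(v):
        c,s=np.cos(v[2]),np.sin(v[2]); return [np.array([v[0]+c*l[0]-s*l[1],v[1]+s*l[0]+c*l[1],l[2]]) for l in L]
    r=least_squares(lambda v:(np.array([fpx(w,p) for w in mod(v)])-obs).ravel(),x0); print(r.x,np.degrees(r.x[2]),"\n",r.fun.reshape(-1,2))
# camera image right = +y, down = +x
fit([(305,72),(508,72),(296,404),(493,411)],[(-32,-18,45),(-32,18,45),(32,-18,45),(32,18,45)],[504,-118,-.28])
fit([(366,330),(447,330),(360,472),(445,472)],[(-12,-6,125),(-12,6,125),(12,-6,125),(12,6,125)],[500,-116,-.28])
```

```text
[ 504.23 -117.09   -0.28] -16.0120017019136 
 [[-0.56 -0.37]
 [ 0.42  0.44]
 [-0.01  0.11]
 [ 0.16 -0.17]]
[ 495.72 -114.73   -0.27] -15.42142708736998 
 [[-0.52 -0.9 ]
 [ 0.46 -0.7 ]
 [ 0.02  0.78]
 [ 0.04  0.96]]
```

Call:
{"api": "send_rows", "payload": {
  "series": [
    [[31,-7,0],-0.85,-1],
    [[31,-7,0],-0.85,-1],
    [[0,0,-35],0,-1],
    [[0,0,-35],0,-1],
    [[0,0,-25],0,-1],
    [[0,0,-13],0,-1],
    [[0,0,0],0,-1],
    [[0,0,0],0,0],
    [[0,0,0],0,0.4]
  ],
  "squeeze": 10
}}

```text
clock: 5.25
eef_pos: [498.9, -115.8, 196.1]
eef_rot: [-3.142, 0.002, 2.863]
wrist_force: [0.4, -0.2, -1.1]
finger_gap: 81.5
finger_force: 0.0
```

Run:
```python
from h import *
import pickle
np.set_printoptions(precision=2,suppress=True)
s=read_state(); print(s["clock"],s["eef_pos"],s["eef_rot"],s["finger_gap"],s["wrist_force"])
p=camera("wrist");q=camera("scene")
u,v=px([500,-115,110],q).astype(int)
cv2.imwrite("pics/g1.png",np.hstack([cv2.resize(q["color"][v-45:v+45,u-30:u+30],(400,600),interpolation=cv2.INTER_CUBIC),cv2.resize(p["color"][180:330,206:306],(400,600),interpolation=cv2.INTER_CUBIC)]))
```

```text
5.25 [ 498.88 -115.77  196.09] [-3.14  0.    2.86] 81.46237394885705 [ 0.41 -0.2  -1.12]
```

View pics/g1.png

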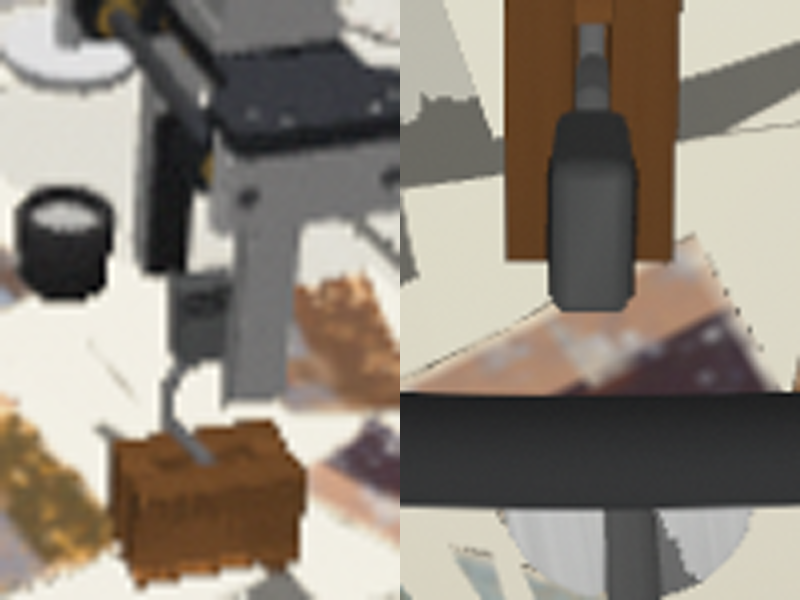

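The grip sits between the fingers and is aligned with them, so I close.

Call:
{"api": "send_rows", "payload": {
  "series": [
    [[0,0,-2],0,1],
    [[0,0,0],0,1],
    [[0,0,0],0,1],
    [[0,0,0],0,1],
    [[0,0,0],0,1],
    [[0,0,0],0,1],
    [[0,0,0],0,1],
    [[0,0,0],0,1],
    [[0,0,0],0,1],
    [[0,0,0],0,1]
  ],
  "squeeze": 40
}}

```text
clock: 6.35
eef_pos: [498.4, -115.7, 192.6]
eef_rot: [-3.142, -0.0, 2.863]
wrist_force: [0.2, -0.4, -0.5]
finger_gap: 11.7
finger_force: 40.0
```

Call:
{"api": "send_rows", "payload": {
  "series": [
    [[0,0,5],0,1],
    [[0,0,8],0,1],
    [[0,0,8],0,1],
    [[0,0,10],0,1],
    [[0,0,10],0,1],
    [[0,0,15],0,1],
    [[0,0,20],0,1],
    [[0,0,25],0,1],
    [[0,0,20],0,1],
    [[0,0,0],0,1],
    [[0,0,0],0,1]
  ]
}}

```text
clock: 7.45
eef_pos: [498.2, -115.7, 313.4]
eef_rot: [-3.142, 0.0, 2.863]
wrist_force: [-0.3, -0.2, -0.7]
finger_gap: 11.7
finger_force: 40.0
```

Run:
```python
from h import *
import pickle
np.set_printoptions(precision=2,suppress=True)
s=read_state(); print(s["clock"],s["eef_pos"],s["eef_rot"],s["finger_gap"],s["wrist_force"],s["moment"])
q=camera("scene"); pickle.dump(q,open("s2.pkl","wb"));t=camera("top")
for pic in (q,t):
  for n in ("hook","hook_tip","hook_seat","hook_grip"):
    for r in spot_point(n,pic)[:2]: w=world(r["point"],pic); print(n,round(r["confidence"],2),w,px(w,pic))
# predicted
c,sn=np.cos(-.279),np.sin(-.279); o=s["eef_pos"]-[0,0,182.6]; print(o)
for l in [(-17,0,8.5),(0,0,3),(13,0,16),(-13,0,55),(14,0,67)]:
    print(l,px([o[0]+c*l[0],o[1]+sn*l[0],o[2]+l[2]],q))
u,v=px(o+[0,0,50],q).astype(int); print(u,v)
cv2.imwrite("pics/s2.png",cv2.resize(q["color"][v-30:v+30,u-30:u+30],(600,600),interpolation=cv2.INTER_CUBIC))
```

```text
7.45 [ 498.22 -115.68  313.38] [-3.14  0.    2.86] 11.670645090961303 [-0.28 -0.18 -0.71] [-0.05 -0.04  0.02]
hook 0.48 [ 499.63 -114.36  132.32] [317.07 249.54]
hook_tip 0.75 [559.53  55.7   -2.6 ] [294.59 254.69]
hook_seat 0.65 [ 499.06 -110.3   209.16] [317.98 220.27]
hook_grip 0.75 [ 492.71 -113.89  229.57] [317.3  213.69]
hook 0.21 [ 504.01 -121.12    0.55] [355.47 216.82]
[ 498.22 -115.68  130.78]
(-17, 0, 8.5) [310.27 248.43]
(0, 0, 3) [316.97 249.45]
(13, 0, 16) [322.56 244.02]
(-13, 0, 55) [313.11 230.99]
(14, 0, 67) [324.56 225.01]
318 232
```

View pics/s2.png

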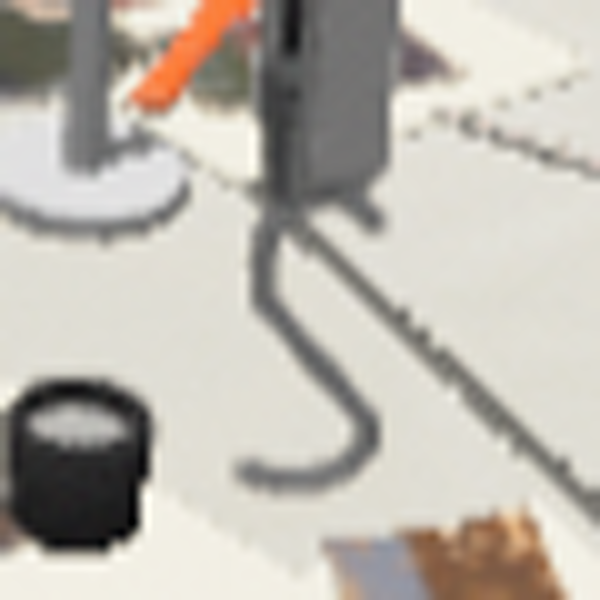

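The hook is held cleanly, pitched slightly (about 2°, bottom towards +x). Its tip shows at scene (312.5,249) and its trough at (318,250). I carry it to the far side of the eye, staying above it.

Call:
{"api": "send_rows", "payload": {
  "series": [
    [[2,15,2],0,1],
    [[2,25,3],0,1],
    [[2,35,5],0,1],
    [[2,40,5],0,1],
    [[2,40,0],0,1],
    [[2,40,0],0,1],
    [[2,40,0],0,1],
    [[2,40,0],0,1],
    [[2,35,0],0,1],
    [[2,23,0],0,1],
    [[0,14,0],0,1],
    [[0,0,0],0,1]
  ]
}}

```text
clock: 9.15
eef_pos: [517.9, 232.8, 328.5]
eef_rot: [-3.142, -0.0, 2.865]
wrist_force: [0.2, -1.2, -1.6]
finger_gap: 12.0
finger_force: 40.0
```

Call:
{"api": "send_rows", "payload": {
  "series": [
    [[0,0,-10],0,1],
    [[0,0,-15],0,1],
    [[0,0,-12],0,1],
    [[0,0,-6],0,1],
    [[0,0,0],0,1],
    [[0,0,0],0,1]
  ]
}}

```text
clock: 9.75
eef_pos: [518.6, 231.0, 286.0]
eef_rot: [3.141, 0.0, 2.863]
wrist_force: [-0.4, 0.3, 0.0]
finger_gap: 11.7
finger_force: 40.0
```

Run:
```python
from h import *
import pickle
np.set_printoptions(precision=2,suppress=True)
s=read_state(); print(s["clock"],s["eef_pos"],s["eef_rot"],s["finger_gap"],s["wrist_force"],s["moment"])
q=camera("scene"); p=camera("wrist"); pickle.dump((s,q,p),open("s3.pkl","wb"))
u,v=px([505,235,115],q).astype(int); a,b=fpx([505,235,107],p).astype(int); print(u,v,a,b)
cv2.imwrite("pics/s3.png",np.hstack([cv2.resize(q["color"][v-30:v+30,u-20:u+20],(400,600),interpolation=cv2.INTER_CUBIC),cv2.resize(p["color"][b-45:b+45,a-30:a+30],(400,600),interpolation=cv2.INTER_CUBIC)]))
```

```text
9.75 [518.57 231.04 286.04] [3.14 0.   2.86] 11.742092408419083 [-0.37  0.28  0.02] [ 0.    0.02 -0.03]
247 198 253 179
```

View pics/s3.png

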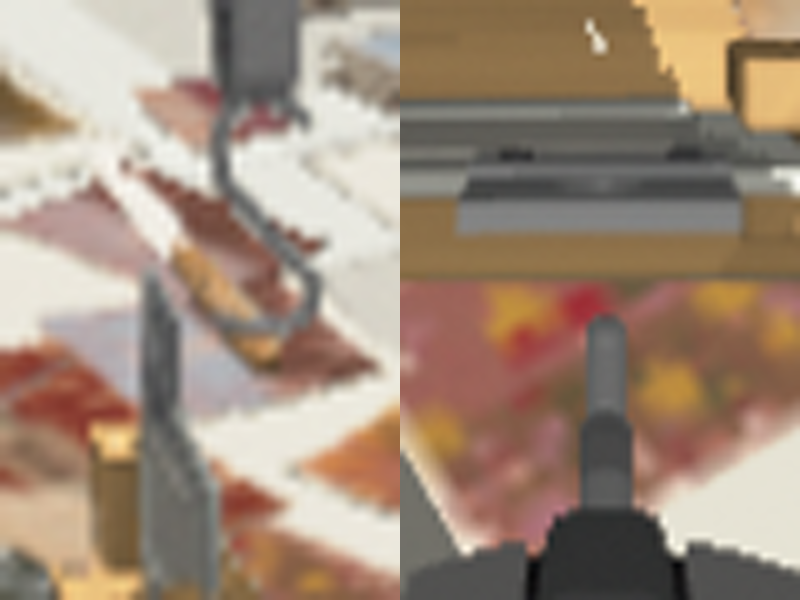

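Run:
```python
from h import *
import pickle
np.set_printoptions(precision=1,suppress=True)
s,q,p=pickle.load(open("s3.pkl","rb"))
o=np.array([247-20,198-30]); a=-.28;c,sn=np.cos(a),np.sin(a)
P=lambda l:np.array([486.41+c*l[0]-sn*l[1],220.56+sn*l[0]+c*l[1],l[2]+12])
cp=lambda w:(px(w,q)-o+.5)*10
cw=lambda w:(fpx(w,p)-[223,134]+.5)*6.667+[400,0]
for l in [(2,.8,110),(2,36.8,110),(-2,.8,110),(-2,36.8,110),(0,-50,80),(0,18.8,95)]: print("eye",l,cp(P(l)),cw(P(l)))
t=s["eef_pos"]; th=np.radians(1.8)
for l in [(-17,8.5),(-9,4.5),(0,3),(8,4.5),(13,16),(-13,55),(14,67)]:
    x=l[0]-(l[1]-98)*np.sin(th); z=98+(l[1]-98)+l[0]*np.sin(th)
    w=np.array([t[0]+c*x,t[1]+sn*x,t[2]-182.6+z]); print("hook",l,w,cp(w),cw(w))
```

```text
eye (2, 0.8, 110) [187.5 317.1] [460.2 241.2]
eye (2, 36.8, 110) [162.5 266.2] [744.5 241.3]
eye (-2, 0.8, 110) [174.4 318.5] [459.8 210. ]
eye (-2, 36.8, 110) [149.7 267.6] [744.9 210.1]
eye (0, -50, 80) [219.  485.9] [124.6 194.4]
eye (0, 18.8, 95) [169.  336.4] [602.5 207.1]
hook (-17, 8.5) [504.9 235.  111.4] [213.2 318.4] [603.7 315. ]
hook (-9, 4.5) [512.7 232.7 107.7] [239.3 326.6] [603.7 367.9]
hook (0, 3) [521.4 230.2 106.4] [268.2 327.1] [603.7 429.8]
hook (8, 4.5) [529.1 228.  108.2] [293.5 319.2] [603.7 488.9]
hook (13, 16) [533.5 226.7 119.8] [308.3 283.4] [603.6 548.1]
hook (-13, 55) [507.4 234.3 158. ] [220.2 178.1] [603.5 425.5]
hook (14, 67) [533.  226.9 170.9] [306.6 130.4] [603.4 693.9]
```

The wrist view shows the eye centred at x≈602 and the tip at x≈606, so the lateral error is about 0.5 mm. The tip sits about 4.5 mm above hole height. I'll lower it and approach.

Call:
{"api": "send_rows", "payload": {
  "series": [
    [[0,-0.5,-2.5],0,1],
    [[0,0,-2],0,1],
    [[-2.9,0.8,0],0,1],
    [[-2.9,0.8,0],0,1],
    [[-2.0,0.6,0],0,1],
    [[0,0,0],0,1],
    [[0,0,0],0,1],
    [[0,0,0],0,1]
  ]
}}

```text
clock: 10.65
eef_pos: [510.6, 233.0, 281.2]
eef_rot: [-3.142, 0.0, 2.863]
wrist_force: [0.6, 0.1, -0.8]
finger_gap: 11.9
finger_force: 40.0
```

```bash
cat > look.py <<'E'
from h import *
import pickle,sys
np.set_printoptions(precision=1,suppress=True)
s=read_state(); q=camera("scene"); p=camera("wrist"); pickle.dump((s,q,p),open(sys.argv[1]+".pkl","wb"))
print(s["clock"],s["eef_pos"],s["wrist_force"],s["moment"]*10)
cv2.imwrite(f"pics/{sys.argv[1]}.png",np.hstack([cv2.resize(q["color"][178:220,232:260],(400,600),interpolation=cv2.INTER_CUBIC),cv2.resize(p["color"][134:224,223:283],(400,600),interpolation=cv2.INTER_CUBIC)]))
E
python3 look.py s4
```

```text
10.65 [510.6 233.  281.2] [ 0.6  0.1 -0.8] [-0.   0.3 -0.1]
```

View pics/s4.png

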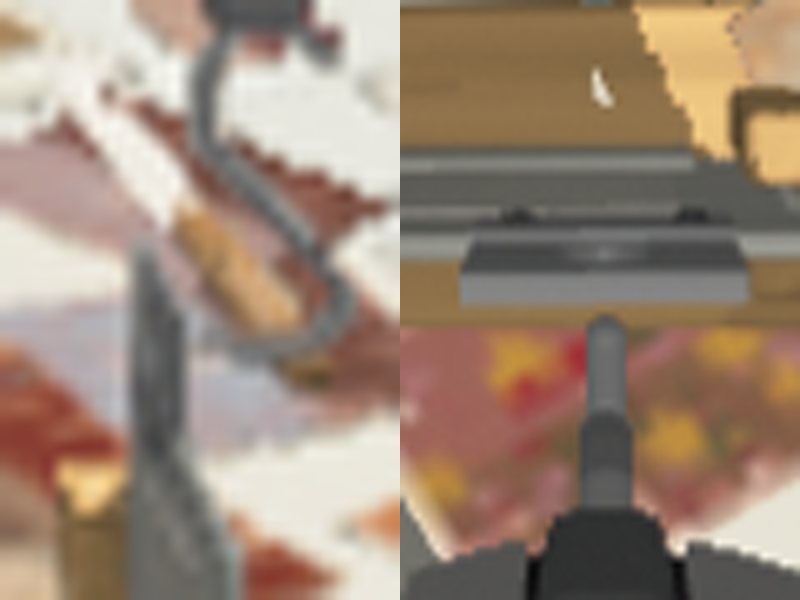

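Tip x≈606 against an eye centre of 605, and the tip is at hole height. I'll feel forward gently.

Call:
{"api": "send_rows", "payload": {
  "series": [
    [[-1,0.3,0],0,1],
    [[-1,0.3,0],0,1],
    [[-1,0.3,0],0,1],
    [[-1,0.3,0],0,1],
    [[0,0,0],0,1],
    [[0,0,0],0,1]
  ]
}}

```text
clock: 11.35
eef_pos: [506.6, 234.2, 281.2]
eef_rot: [3.142, 0.0, 2.863]
wrist_force: [-1.1, 0.5, -0.7]
finger_gap: 11.7
finger_force: 40.0
```

Call:
{"api": "send_rows", "payload": {
  "series": [
    [[-1,0.3,0],0,1],
    [[-1,0.3,0.2],0,1],
    [[0,0,0],0,1],
    [[0,0,0],0,1]
  ]
}}

```text
clock: 11.75
eef_pos: [504.6, 234.8, 281.4]
eef_rot: [3.142, 0.0, 2.863]
wrist_force: [-0.5, 0.5, -1.0]
finger_gap: 11.9
finger_force: 40.0
```

Call:
{"api": "send_rows", "payload": {
  "series": [
    [[-1,0.3,0.4],0,1],
    [[-1,0.3,0.4],0,1],
    [[0,0,0],0,1],
    [[0,0,0],0,1]
  ]
}}

```text
clock: 12.15
eef_pos: [502.6, 235.4, 282.2]
eef_rot: [3.142, 0.0, 2.863]
wrist_force: [-0.3, -0.5, -1.3]
finger_gap: 11.9
finger_force: 40.0
```

Call:
{"api": "send_rows", "payload": {
  "series": [
    [[-1,0.3,0.5],0,1],
    [[-1,0.3,0.5],0,1],
    [[0,0,0],0,1],
    [[0,0,0],0,1]
  ]
}}

```text
clock: 12.55
eef_pos: [500.6, 236.0, 283.2]
eef_rot: [3.142, 0.0, 2.863]
wrist_force: [0.6, -0.1, -1.1]
finger_gap: 11.9
finger_force: 40.0
```

Call:
{"api": "send_rows", "payload": {
  "series": [
    [[-1,0.3,0.5],0,1],
    [[-1,0.3,0.5],0,1],
    [[0,0,0],0,1],
    [[0,0,0],0,1]
  ]
}}

```text
clock: 12.95
eef_pos: [498.6, 236.6, 284.2]
eef_rot: [3.142, 0.0, 2.863]
wrist_force: [-0.2, -0.6, -1.1]
finger_gap: 11.8
finger_force: 40.0
```

Call:
{"api": "send_rows", "payload": {
  "series": [
    [[-1,0.3,0.5],0,1],
    [[-1,0.3,0.4],0,1],
    [[0,0,0],0,1],
    [[0,0,0],0,1]
  ]
}}

```text
clock: 13.35
eef_pos: [496.6, 237.2, 285.1]
eef_rot: [3.142, 0.0, 2.863]
wrist_force: [0.3, 0.2, -1.2]
finger_gap: 11.5
finger_force: 40.0
```

Call:
{"api": "send_rows", "payload": {
  "series": [
    [[-1,0.3,0.3],0,1],
    [[-1,0.3,0.3],0,1],
    [[-1,0.3,0.2],0,1],
    [[0,0,0],0,1],
    [[0,0,0],0,1]
  ]
}}

```text
clock: 13.85
eef_pos: [493.6, 238.1, 285.9]
eef_rot: [3.142, 0.0, 2.863]
wrist_force: [-0.2, 1.0, -0.8]
finger_gap: 11.8
finger_force: 40.0
```

Call:
{"api": "send_rows", "payload": {
  "series": [
    [[-1,0.3,0.2],0,1],
    [[-1,0.3,0.1],0,1],
    [[0,0,0],0,1],
    [[0,0,0],0,1]
  ]
}}

```text
clock: 14.25
eef_pos: [491.5, 238.7, 286.1]
eef_rot: [-3.142, -0.0, 2.863]
wrist_force: [-0.1, 0.1, -0.3]
finger_gap: 11.5
finger_force: 40.0
```

Call:
{"api": "send_rows", "payload": {
  "series": [
    [[0,0,0.5],0,1],
    [[0,0,0.5],0,1],
    [[0,0,0.5],0,1],
    [[0,0,0.5],0,1],
    [[0,0,0],0,1],
    [[0,0,0],0,1]
  ]
}}

```text
clock: 14.85
eef_pos: [491.6, 238.7, 288.1]
eef_rot: [-3.142, 0.0, 2.863]
wrist_force: [0.1, 0.1, -1.1]
finger_gap: 12.2
finger_force: 40.0
```

Call:
{"api": "send_rows", "payload": {
  "series": [
    [[0,0,0.7],0,1],
    [[0,0,0.7],0,1],
    [[0,0,0.7],0,1],
    [[0,0,0.7],0,1],
    [[0,0,0],0,1],
    [[0,0,0],0,1]
  ]
}}

```text
clock: 15.45
eef_pos: [491.6, 238.6, 290.9]
eef_rot: [-3.141, -0.0, 2.863]
wrist_force: [0.9, -0.4, -3.5]
finger_gap: 11.8
finger_force: 40.0
```

The wrist force shows the plate's weight coming onto the hook. I lift slowly.

Call:
{"api": "send_rows", "payload": {
  "series": [
    [[0,0,1],0,1],
    [[0,0,1],0,1],
    [[0,0,1],0,1],
    [[0,0,1],0,1],
    [[0,0,0],0,1]
  ]
}}

```text
clock: 15.95
eef_pos: [491.6, 238.7, 295.1]
eef_rot: [3.141, 0.0, 2.863]
wrist_force: [0.2, -0.4, -2.6]
finger_gap: 11.5
finger_force: 40.0
```

Call:
{"api": "send_rows", "payload": {
  "series": [
    [[0,0,1.5],0,1],
    [[0,0,1.5],0,1],
    [[0,0,1.5],0,1],
    [[0,0,1.5],0,1],
    [[0,0,1.5],0,1],
    [[0,0,1.5],0,1],
    [[0,0,0],0,1]
  ]
}}

```text
clock: 16.65
eef_pos: [491.6, 238.7, 304.2]
eef_rot: [3.141, 0.0, 2.863]
wrist_force: [0.6, -1.2, -4.1]
finger_gap: 11.9
finger_force: 40.0
```

Run:
```python
from h import *
np.set_printoptions(precision=1,suppress=True)
s=read_state(); print(s["clock"],s["eef_pos"],s["wrist_force"],s["moment"]*10)
for n in ("scene","wrist"):
    p=camera(n)
    for t in ("plate","eye_range","hook","hook_tip"):
        for r in spot_point(t,p)[:2]: w=world(r["point"],p); print(n,t,round(r["confidence"],2),w)
```

```text
16.65 [491.6 238.7 304.2] [ 0.6 -1.2 -4.1] [-1.3  0.1 -0. ]
scene plate 0.58 [560.8  53.6  -2.8]
scene plate 0.51 [485.5 222.9  26.3]
scene eye_range 0.76 [481.  221.2 121.6]
scene hook 0.67 [495.3 236.9 125. ]
wrist plate 0.65 [481.3 219.4  29.3]
wrist eye_range 0.85 [486.9 219.6 119.2]
wrist hook 0.84 [497.  240.  121.2]
wrist hook_tip 0.84 [482.  239.1 125.8]
wrist hook_tip 0.53 [ 502.6 -117.8    5. ]
```

The plate is rising (origin z about 27), so I continue.

Call:
{"api": "send_rows", "payload": {
  "series": [
    [[0,0,2],0,1],
    [[0,0,2],0,1],
    [[0,0,2],0,1],
    [[0,0,2],0,1],
    [[0,0,2],0,1],
    [[0,0,2],0,1],
    [[0,0,1],0,1],
    [[0,0,0],0,1]
  ]
}}

```text
clock: 17.95
eef_pos: [491.6, 238.7, 317.1]
eef_rot: [3.141, 0.0, 2.863]
wrist_force: [-0.1, -0.7, -3.7]
finger_gap: 11.8
finger_force: 40.0
```

Call:
{"api": "send_rows", "payload": {
  "series": [
    [[0,0,2],0,1],
    [[0,0,2],0,1],
    [[0,0,2],0,1],
    [[0,0,2],0,1],
    [[0,0,2],0,1],
    [[0,0,2],0,1],
    [[0,0,1],0,1],
    [[0,0,0],0,1]
  ]
}}

```text
clock: 18.75
eef_pos: [491.6, 238.7, 330.1]
eef_rot: [3.141, 0.0, 2.863]
wrist_force: [-0.7, -0.6, -3.3]
finger_gap: 11.4
finger_force: 40.0
```

Call:
{"api": "send_rows", "payload": {
  "series": [
    [[0,0,2],0,1],
    [[0,0,2],0,1],
    [[0,0,2],0,1],
    [[0,0,2],0,1],
    [[0,0,2],0,1],
    [[0,0,2],0,1],
    [[0,0,2],0,1],
    [[0,0,2],0,1],
    [[0,0,1],0,1],
    [[0,0,0],0,1]
  ]
}}

```text
clock: 19.75
eef_pos: [491.6, 238.7, 347.1]
eef_rot: [3.141, 0.0, 2.863]
wrist_force: [-0.3, 0.6, -3.3]
finger_gap: 12.0
finger_force: 40.0
```

Call:
{"api": "send_rows", "payload": {
  "series": [
    [[0,0,3],0,1],
    [[0,0,4],0,1],
    [[0,0,5],0,1],
    [[0,0,5],0,1],
    [[0,0,5],0,1],
    [[0,0,4],0,1],
    [[0,0,2],0,1],
    [[0,0,0],0,1],
    [[0,0,0],0,1],
    [[0,0,0],0,1],
    [[0,0,0],0,1]
  ]
}}

```text
clock: 20.85
eef_pos: [491.6, 238.6, 374.8]
eef_rot: [-3.141, -0.0, 2.863]
wrist_force: [1.0, -1.8, -3.8]
finger_gap: 11.7
finger_force: 40.0
```

```bash
cat > rail.py <<'E'
from h import *
np.set_printoptions(precision=1,suppress=True)
s=read_state(); print(s["clock"],s["eef_pos"],s["wrist_force"],s["moment"]*10)
for n in ("scene","top","wrist"):
    p=camera(n)
    for t in ("plate","eye_range","hook","hook_tip","hook_seat","rail_mid","rail"):
        for r in spot_point(t,p)[:1]: w=world(r["point"],p); print(n,t,round(r["confidence"],2),w)
    if n!="wrist":
        m=regions_of("rail",p)
        if m:
            m=m[0]["mask"]; g=np.zeros(m.shape,np.uint8); g[m]=255
            cv2.imwrite(f"rail_{n}.png",g)
            L=cv2.HoughLinesP(g,1,np.pi/360,40,minLineLength=50,maxLineGap=8)
            ys,xs=np.nonzero(m); print(n,"mask bbox",xs.min(),xs.max(),ys.min(),ys.max())
            for x in np.linspace(xs.min(),xs.max(),14).astype(int):
                v=np.nonzero(m[:,x])[0]; print(x,v.min() if len(v) else None,v.max() if len(v) else None,len(v))
E
python3 rail.py
```

```text
20.85 [491.6 238.6 374.8] [ 1.  -1.8 -3.8] [ 0.1 -0.3 -0. ]
scene plate 0.57 [483.9 237.9  94.3]
scene eye_range 0.64 [482.6 220.3 186.6]
scene hook 0.49 [492.3 235.  193.6]
scene hook_tip 0.44 [479.9 243.9 196.6]
scene hook_seat 0.54 [495.3 239.7 270.4]
scene rail_mid 0.64 [479.6 243.9 195.9]
scene rail 0.49 [413.4  50.4   0.6]
scene mask bbox 286 373 158 293
286 217 220 4
292 213 225 13
299 158 226 59
306 163 222 9
312 167 170 4
319 172 174 3
326 177 180 4
332 181 184 4
339 186 189 4
346 191 284 11
352 195 290 22
359 199 293 38
366 205 291 64
373 285 285 1
top eye_range 0.58 [418.2  48.    4.6]
top mask bbox 266 375 156 194
266 167 167 1
274 157 158 2
282 158 159 2
291 159 161 3
299 160 162 3
307 161 163 3
316 162 164 3
324 163 165 3
333 164 166 3
341 166 167 2
349 166 168 3
358 167 194 21
366 169 192 19
375 170 172 3
wrist plate 0.64 [488.8 250.3 101.6]
wrist eye_range 0.95 [489.  219.5 185.9]
wrist hook 0.91 [496.7 237.1 192.2]
wrist hook_tip 0.96 [481.5 244.1 202.8]
wrist hook_seat 0.56 [493.7 235.7 270.3]
```

The plate hangs clear. Next I fit the rail's line from both cameras.

Run:
```python
from h import *
np.set_printoptions(precision=1,suppress=True)
for n,lo,hi in (("top",272,350),("scene",308,342)):
    p=camera(n); m=cv2.imread(f"rail_{n}.png",0)>0
    P=[]
    for x in range(lo,hi):
        v=np.nonzero(m[:,x])[0]
        if 0<len(v)<6: P.append(ray_z((x,v.mean()),220,p)[:2])
    P=np.array(P); k,b=np.polyfit(P[:,1],P[:,0],1); res=np.std(P[:,0]-k*P[:,1]-b)
    print(n,"x at y=-100,37,150:",k*-100+b,k*37+b,k*150+b,"yaw",np.degrees(np.arctan(-k)),res,P[:,1].min(),P[:,1].max())
    for r in spot_point("rail_mid",p)[:3]: print(r["confidence"],world(r["point"],p))
# bias check: block/hook known
```

```text
top x at y=-100,37,150: 631.8379370561051 650.9047854144462 666.6314559581874 yaw -7.92319283967106 0.8830983920774826 -57.96758715534301 207.44004358076683
0.68 [648.5  36.2 221.6]
scene x at y=-100,37,150: 628.9833991383302 647.6210657645619 662.9937396971472 yaw -7.747037377772012 0.7773949755319496 -23.28229375328044 151.697964902472
0.82 [649.5  37.6 222.3]
```

The rail's axis is at x ≈ 649.3 + 0.138·(y−37) with yaw −7.9°. I'll hang the hook at y≈105, clear of the loupe, moving gently and turning +8°.

Call:
{"api": "send_rows", "payload": {
  "series": [
    [[1,-1,0],0.1,1],
    [[2,-2,0],0.2,1],
    [[3,-3,0],0.3,1],
    [[4,-4,0],0.3,1],
    [[4,-4,0],0.3,1],
    [[4,-4,0],0.3,1],
    [[4,-4,0],0.3,1],
    [[4,-4,0],0.3,1],
    [[4,-4,0],0.3,1],
    [[4,-4,0],0.3,1],
    [[4,-4,0],0.3,1],
    [[4,-4,0],0.3,1]
  ]
}}

```text
clock: 23.55
eef_pos: [533.9, 196.4, 374.9]
eef_rot: [-3.142, -0.0, 2.921]
wrist_force: [0.3, 0.2, -3.3]
finger_gap: 11.7
finger_force: 40.0
```

Call:
{"api": "send_rows", "payload": {
  "series": [
    [[4,-4,0],0.3,1],
    [[4,-4,0],0.3,1],
    [[4,-4,0],0.3,1],
    [[4,-4,0],0.3,1],
    [[4,-4,0],0.3,1],
    [[4,-4,0],0.3,1],
    [[4,-4,0],0.3,1],
    [[4,-4,0],0.3,1],
    [[4,-4,0],0.3,1],
    [[4,-4,0],0.3,1],
    [[4,-4,0],0.3,1],
    [[4,-4,0],0.3,1]
  ]
}}

```text
clock: 24.75
eef_pos: [581.9, 148.3, 375.0]
eef_rot: [-3.142, 0.0, 2.984]
wrist_force: [-0.6, 0.1, -4.5]
finger_gap: 11.7
finger_force: 40.0
```

Call:
{"api": "send_rows", "payload": {
  "series": [
    [[4,-5,0],0.3,1],
    [[4,-5,0],0.3,1],
    [[4,-5,-2],0.3,1],
    [[4,-5,-3],0.3,1],
    [[3,-4,-4],0.2,1],
    [[2,-3,-4],0,1],
    [[1,-1,-4],0,1],
    [[0,0,-4],0,1],
    [[0,0,-3],0,1],
    [[0,0,0],0,1],
    [[0,0,0],0,1],
    [[0,0,0],0,1]
  ]
}}

```text
clock: 25.95
eef_pos: [603.6, 120.8, 351.2]
eef_rot: [3.141, 0.0, 3.008]
wrist_force: [-0.5, -0.8, -3.6]
finger_gap: 11.6
finger_force: 40.0
```

Run:
```python
from h import *
np.set_printoptions(precision=2,suppress=True)
s=read_state(); print(s["clock"],s["eef_pos"],s["eef_rot"],s["wrist_force"])
for n in ("scene","top"):
    p=camera(n)
    for t in ("plate","hook","hook_seat","hook_grip","rail_mid"):
        for r in spot_point(t,p)[:2]: print(n,t,round(r["confidence"],2),world(r["point"],p))
```

```text
25.95 [603.59 120.79 351.21] [3.14 0.   3.01] [-0.47 -0.83 -3.63]
scene plate 0.92 [598.85 121.93  71.83]
scene plate 0.64 [ 502.54 -119.43    3.34]
scene hook 0.6 [606.78 120.3  169.1 ]
scene hook 0.47 [603.69 123.58 243.98]
scene hook_seat 0.55 [605.18 122.79 245.51]
scene hook_seat 0.45 [605.65 118.37 171.84]
scene hook_grip 0.49 [599.34 120.45 263.61]
scene rail_mid 0.69 [649.12  38.5  222.55]
top plate 0.68 [454.76 399.66  -4.36]
top hook_seat 0.69 [600.81  96.98 166.  ]
top hook_grip 0.29 [598.27  97.08 164.01]
```

Call:
{"api": "send_rows", "payload": {
  "series": [
    [[1,0,-2],0,1],
    [[2,-0.3,-2],0,1],
    [[3,-0.4,0],0,1],
    [[4,-0.6,0],0,1],
    [[4,-0.6,0],0,1],
    [[4,-0.6,0],0,1],
    [[4,-0.6,0],0,1],
    [[3,-0.4,0],0,1],
    [[2,-0.3,0],0,1],
    [[1,-0.1,0],0,1],
    [[0,0,0],0,1],
    [[0,0,0],0,1]
  ]
}}

```text
clock: 27.75
eef_pos: [631.5, 116.8, 347.0]
eef_rot: [3.142, -0.0, 3.008]
wrist_force: [0.0, 1.0, -3.6]
finger_gap: 11.8
finger_force: 40.0
```

Call:
{"api": "send_rows", "payload": {
  "series": [
    [[1,-0.1,0],0,1],
    [[2,-0.3,0],0,1],
    [[3,-0.4,0],0,1],
    [[3,-0.4,0],0,1],
    [[3,-0.4,0],0,1],
    [[3,-0.4,0],0,1],
    [[3,-0.4,0],0,1],
    [[3,-0.4,0],0,1],
    [[3,-0.4,0],0,1],
    [[2,-0.3,0],0,1],
    [[1,-0.1,0],0,1],
    [[0,0,0],0,1]
  ]
}}

```text
clock: 28.95
eef_pos: [658.7, 113.2, 346.9]
eef_rot: [-3.142, -0.0, 3.008]
wrist_force: [-0.5, 0.2, -4.6]
finger_gap: 11.6
finger_force: 40.0
```

Run:
```python
from h import *
np.set_printoptions(precision=2,suppress=True)
s=read_state(); print(s["clock"],s["eef_pos"],s["eef_rot"],s["wrist_force"])
for n in ("scene","wrist"):
    p=camera(n)
    for t in ("plate","hook","hook_seat","hook_grip"):
        for r in spot_point(t,p)[:1]: print(n,t,round(r["confidence"],2),world(r["point"],p))
```

```text
28.95 [658.66 113.17 346.86] [-3.14 -0.    3.01] [-0.5   0.18 -4.6 ]
scene plate 0.89 [655.86 117.15  69.2 ]
scene hook 0.41 [662.99 110.32 162.73]
scene hook_seat 0.56 [660.4  116.29 240.92]
scene hook_grip 0.5 [654.01 116.24 264.19]
wrist plate 0.28 [663.24 113.24 165.24]
wrist hook 0.95 [662.74 114.11 165.19]
wrist hook_seat 0.62 [660.45 113.7  240.36]
wrist hook_grip 0.96 [660.79 115.98 264.37]
```

No lateral contact, and the bar is under the arch. I lower the hook.

Call:
{"api": "send_rows", "payload": {
  "series": [
    [[0,0,-2],0,1],
    [[0,0,-2],0,1],
    [[0,0,-2],0,1],
    [[0,0,-2],0,1],
    [[0,0,-2],0,1],
    [[0,0,-2],0,1],
    [[0,0,-1],0,1],
    [[0,0,0],0,1],
    [[0,0,0],0,1]
  ]
}}

```text
clock: 30.35
eef_pos: [658.6, 113.2, 334.0]
eef_rot: [3.142, 0.0, 3.008]
wrist_force: [0.3, 0.6, -4.0]
finger_gap: 11.7
finger_force: 40.0
```

Call:
{"api": "send_rows", "payload": {
  "series": [
    [[0,0,-0.5],0,1],
    [[0,0,-0.5],0,1],
    [[0,0,-0.5],0,1],
    [[0,0,-0.5],0,1],
    [[0,0,0],0,1],
    [[0,0,0],0,1]
  ]
}}

```text
clock: 30.95
eef_pos: [658.6, 113.2, 331.9]
eef_rot: [-3.142, -0.0, 3.008]
wrist_force: [-1.2, 0.1, -3.9]
finger_gap: 11.4
finger_force: 40.0
```

Call:
{"api": "send_rows", "payload": {
  "series": [
    [[0,0,-0.5],0,1],
    [[0,0,-0.5],0,1],
    [[0,0,-0.3],0,1],
    [[0,0,0],0,1],
    [[0,0,0],0,1]
  ]
}}

```text
clock: 31.45
eef_pos: [658.6, 113.2, 331.0]
eef_rot: [3.141, 0.0, 3.008]
wrist_force: [-0.7, -1.0, 0.3]
finger_gap: 11.7
finger_force: 40.0
```

Call:
{"api": "send_rows", "payload": {
  "series": [
    [[0,0,-0.3],0,1],
    [[0,0,-0.3],0,1],
    [[0,0,0],0,1],
    [[0,0,0],0,1]
  ]
}}

```text
clock: 31.85
eef_pos: [658.6, 113.2, 330.8]
eef_rot: [3.141, 0.001, 3.008]
wrist_force: [-2.3, -0.8, 5.3]
finger_gap: 11.4
finger_force: 40.0
```

It is seated on the bar at the expected height. I release.

Call:
{"api": "send_rows", "payload": {
  "series": [
    [[0,0,0.4],0,1],
    [[0,0,0],0,1],
    [[0,0,0],0,0.6],
    [[0,0,0],0,0.4],
    [[0,0,0],0,0.2],
    [[0,0,0],0,0.2],
    [[0,0,0],0,0.2]
  ],
  "squeeze": 5
}}

```text
clock: 32.55
eef_pos: [658.6, 113.2, 330.3]
eef_rot: [-3.142, -0.0, 3.008]
wrist_force: [-0.7, 0.4, 0.2]
finger_gap: 37.3
finger_force: 0.0
```

Call:
{"api": "send_rows", "payload": {
  "series": [
    [[0,0,5],0,0.2],
    [[0,0,10],0,0.2],
    [[0,0,20],0,0.2],
    [[0,0,30],0,0.2],
    [[0,0,30],0,0.2],
    [[0,0,20],0,0.2],
    [[0,0,0],0,0.2],
    [[0,0,0],0,0.2],
    [[0,0,0],0,0.2],
    [[0,0,0],0,0.2],
    [[0,0,0],0,0.2],
    [[0,0,0],0,0.2]
  ]
}}

```text
clock: 33.75
eef_pos: [658.6, 113.2, 445.1]
eef_rot: [-3.141, -0.0, 3.008]
wrist_force: [-0.9, -0.7, 0.1]
finger_gap: 37.8
finger_force: 0.0
```

Call:
{"api": "send_rows", "payload": {
  "series": [
    [[0,0,0],0,0.2],
    [[0,0,0],0,0.2],
    [[0,0,0],0,0.2],
    [[0,0,0],0,0.2],
    [[0,0,0],0,0.2],
    [[0,0,0],0,0.2],
    [[0,0,0],0,0.2],
    [[0,0,0],0,0.2],
    [[0,0,0],0,0.2],
    [[0,0,0],0,0.2]
  ]
}}

```text
clock: 34.75
eef_pos: [658.6, 113.2, 445.4]
eef_rot: [-3.142, 0.0, 3.008]
wrist_force: [0.4, -0.3, 0.0]
finger_gap: 37.8
finger_force: 0.0
```

```bash
cat > fin.py <<'E'
from h import *
np.set_printoptions(precision=1,suppress=True)
s=read_state(); print(s["clock"],s["eef_pos"],s["finger_gap"],s["wrist_force"])
for n in ("scene","wrist","scene"):
    p=camera(n)
    for t in ("plate","hook","hook_seat","hook_grip","eye_range"):
        for r in spot_point(t,p)[:2]: print(n,t,round(r["confidence"],2),world(r["point"],p))
E
python3 fin.py
```

```text
34.75 [658.6 113.2 445.4] 37.81390648488493 [ 0.4 -0.3  0. ]
scene plate 0.71 [658.7 120.1  51. ]
scene hook 0.68 [666.4 112.4 147.9]
scene hook_seat 0.47 [660.8 116.8 226.2]
scene hook_grip 0.72 [651.8 112.1 241.7]
scene eye_range 0.84 [654.6  93.1 140.1]
wrist plate 0.83 [658.2 116.   54.6]
wrist hook 0.66 [667.9 114.8 148.6]
wrist hook 0.18 [564.7  54.6   4.8]
wrist hook_seat 0.96 [661.7 112.6 226.4]
wrist hook_grip 0.63 [657.5 112.3 245.3]
wrist eye_range 0.61 [660.2  95.  144. ]
scene plate 0.65 [659.  118.5  49.9]
scene plate 0.35 [654.3 110.7 245. ]
scene hook 0.46 [667.5 113.3 151.6]
scene hook_seat 0.72 [660.1 114.7 227. ]
scene hook_grip 0.48 [655.3 112.5 245. ]
scene eye_range 0.77 [655.2  94.2 139.1]
scene eye_range 0.42 [ 505.1 -118.7    2.5]
```

The plate hangs on the hook on the rail (seat z≈226, plate z≈51). I wait for any swing to settle, check, then hand in.

Call:
{"api": "send_rows", "payload": {
  "series": [
    [[0,0,0],0,0.2],
    [[0,0,0],0,0.2],
    [[0,0,0],0,0.2],
    [[0,0,0],0,0.2],
    [[0,0,0],0,0.2],
    [[0,0,0],0,0.2],
    [[0,0,0],0,0.2],
    [[0,0,0],0,0.2],
    [[0,0,0],0,0.2],
    [[0,0,0],0,0.2],
    [[0,0,0],0,0.2],
    [[0,0,0],0,0.2]
  ]
}}

```text
clock: 36.85
eef_pos: [658.6, 113.2, 445.4]
eef_rot: [-3.142, -0.0, 3.008]
wrist_force: [-0.1, -0.8, 0.7]
finger_gap: 37.5
finger_force: 0.0
```

Call:
{"api": "send_rows", "payload": {
  "series": [
    [[0,0,0],0,0.2],
    [[0,0,0],0,0.2],
    [[0,0,0],0,0.2],
    [[0,0,0],0,0.2],
    [[0,0,0],0,0.2],
    [[0,0,0],0,0.2],
    [[0,0,0],0,0.2],
    [[0,0,0],0,0.2],
    [[0,0,0],0,0.2],
    [[0,0,0],0,0.2],
    [[0,0,0],0,0.2],
    [[0,0,0],0,0.2]
  ]
}}

```text
clock: 38.05
eef_pos: [658.6, 113.2, 445.5]
eef_rot: [-3.142, 0.0, 3.008]
wrist_force: [0.5, -0.5, 0.5]
finger_gap: 37.5
finger_force: 0.0
```

Run:
```python
from h import *
a=camera("scene")["color"].astype(int)
for i in range(3):
    b=camera("scene")["color"].astype(int); print((abs(a-b).max(2)>25).sum()); a=b
print(sign_off())
```

```text
0
0
0
the job is handed in; nothing more can be done
None
```

The plate hangs free and still on the S-hook over the drying rail, about 75 mm from the bar's middle, the gripper is clear of everything, and I handed the job in at about 38 s; no verdict was returned.

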